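# Close up the keyed lunch tin

## Task

Put the washed lunch tin back together on the worktop: stack the upper tin on the bottom tin, turned so that the notch in its skirt drops over the key on the bottom tin's rim and it sits fully down. Then tilt the lid, tuck its edge under the lip of the upper tin and level it down into the rim until it lies flat on the ledge inside, and let go. Do not shove the glass, mug, salt shaker or lemon aside.

Things in the scene. Friction and masses are not known exactly. Their poses are not given: they have to be found in the camera images.
- bottom_tin: Open round steel tin, 132 mm diameter, 42 mm high, wall 4 mm (inner radius 62), floor 4 mm, 0.9 kg, loose, empty, upright on the worktop; no handle, need not be moved. Origin: centre of the underside; z up; -x points to its one key, roughly towards the robot.
- key (a point): On the bottom tin, foot of the key: 66 mm from the tin's axis along -x, at rim height. The key is an upright steel tab on the outside of the rim, 10 mm wide along y, 62.5 to 70.5 mm from the axis, rising 9 mm above the rim; its last 4 mm are only 6 mm wide.
- upper_tin: Round steel tin that stacks on the bottom tin: 132 mm diameter, rim at z = 51 mm, lip top at 55, about 0.35 kg, loose, upright on the worktop. Origin: centre of the underside; z up; notch at -x (roughly towards the robot), lip at +x. Fully down on the bottom tin, its origin is 36 mm above that tin's and their x axes agree.
- notch (a point): On the upper tin, middle of the notch's mouth: 66 mm from the axis along -x, z = 6 mm. The notch in the skirt is 16 mm wide, 12 mm high; it takes the key. A foot of radius 58.5 below the skirt (z 0 to 6) goes inside the bottom tin's rim with 3.5 mm play all round; the skirt (radius 66) rests on that rim.
- partition (a point): On the upper tin, middle of the top edge of its fixed partition wall (z = 38.5 mm, on the axis): 10 mm thick (x), running along y across the whole inside (radius 57 to 62), standing 20 mm above the inner floor (z = 18.5). Pinch the tin here from above, fingertips close to the floor, with the gripper only partly open.
- lip (a point): On the upper tin, middle of the lip's inner edge, underside: 51 mm from the axis along +x, z = 51 mm. The lip is 4 mm thick, spans 24 degrees each side of +x and overhangs the lid's cavity (radius 62) by 11 mm. The lid lies on a ledge inside the cavity at z = 40 mm (inner radius 57), 11 mm below the lip.
- lid: Flat round steel lid, radius 58 mm, 4 mm thick, about 0.14 kg, loose, handle up. Origin: centre of the underside; z up. Wooden bar handle on top: 12 mm thick (x), 64 long (y), top at z = 28. Any yaw fits, but level it cannot pass the lip: tilt it about 15 degrees, lip side low. Home: origin 40 mm above the upper tin's, 4 mm play all round.
- glass_tumbler: Bystander: clear glass tumbler, 81 mm diameter, 91 mm high; origin: centre of its underside.
- salt_shaker: Bystander: salt shaker, 44 mm diameter, 90 mm high; origin: centre of its underside.
- mug: Bystander: cream mug, 78 mm diameter (116 with the handle), 101 mm high; origin: centre of its underside.
- lemon: Bystander: lemon, 71x53x51 mm; origin: centre of its underside.

How it is judged:
By the outcome, as a careful person would: the job done as asked, in the order asked, and still so for the second after the job is handed in, with the robot touching nothing.
It also fails if it takes over 56 s, if anything falls off the work surface, if the arm or the gripper's body presses on something with over 40 N, if the wrist force passes 120 N, or if a joint passes its speed limit or range.

## Robot

A 6-joint arm with a two-finger parallel gripper is mounted at the origin on a cart in front of the work surface, level with it; the furniture and walls round the work are solid. World frame = base frame: x ahead of the robot, y to its left, z up, the work surface at z = 0. Lengths are in m, angles in degrees, forces in N, time in s.
With the tool pointing down it reaches from about 0.35 to 0.875 m from the base axis. Payload 4.2 kg.
Tool frame: the origin (TCP) lies on the centre line of the jaws, within the pads' length; the fingertips stand 25 mm ahead of it and the grasp point (between the pads) lies 6 mm ahead of it; z points along the fingers, y is the line along which they close (so a half turn about z gives the same grasp; the last joint's range is limited). The gripper opens to 87 mm and grips with 3 to 60 N. Pads are 19 mm wide; open, the fingers measure 117 mm over their backs; the gripper's body (75 mm by 190 mm) begins 51 mm behind the grasp point.
Start: joints at [87.812, 22.042, 0.453, 0, -68.411, -14.817], TCP at [0.183, 0.598, 0.248] pointing down, gripper open.
Joint ranges: [-179.83, 179.83], [-69.29, 118.12], [-61.27, 80.66], [-181.25, 117.63], [-171.15, -9.14], [-177.46, 177.46]. Speed limits (degrees/s): [159.86, 159.86, 180, 180, 180, 180].

## Interface

Orientations are given as a 3x3 rotation matrix whose columns are the frame's x, y, z axes.
In Python, from station import r gives the robot as it stands.
- The arm moves only by the tool move_arm, never from a script. Its argument "series" is a list of rows, each an object with "grip": the opening, from 0 (shut) to 1 (fully open); "xyz": the shift along the tool's x, y, z in mm, a list of three; "angular": the turn, a rotation vector about the tool's x, y, z in rad, a list of three. A call has 1 to 10 rows; each row is the pose to reach, as a shift and turn from the pose commanded when the call began, along the tool's axes at that moment; what a row does not reach only later rows make up. A row lasts 1/10 s, in which the tool goes at most 50 mm and 8.59 degrees, less where a joint would pass 70% of its speed; a pose out of reach is approached as far as the arm can. A call with a gripper value outside its range is refused whole. The fingers move at their own pace and stop on an object; the grip force is fixed at half the most. Time passes only in rows, so rows that repeat a pose let the fingers close. It gives the time, the measured TCP pose, the force, the opening and the grip force at its end, in the units of the state.
- r.sense(): the state, without advancing time (a new reading comes with each control period).
- r.capture(name): name is "side" or "top"; returns a dict with "img" (400x640x3 uint8, red, green, blue), "camera_matrix" (3x3 intrinsics, pixels), "rvec" (rotation vector, rad) and "tvec" (3), from world to camera coordinates, as OpenCV has them. Camera axes: x right, y down, z forward; pixel columns grow to the right and rows downward; lengths in m; the calibration is good to about 2 mm. A picture is of the moment at which its call begins. There is no depth.
- r.finish_job(): hands the job in; it is judged then, once.
The state is a dict: "time_s": time; "joints": joint angles; "joint_velocities": joint speeds; "effort": joint torques, N m; "tcp_pos": TCP position; "ee_rot": TCP orientation; "wrist_force": force on the tool from outside, world axes, zero at the start; "moment": the same for the moment, N m; "gripper_width": opening from 0.0 (shut) to 1.0 (fully open); "gripper_force": force on a finger pad.
Only numpy, scipy, OpenCV 4.12 (cv2) and the standard library are available. Lean on these libraries where they do the work, as an engineer would, in place of code of your own. Each camera call takes 0.05 s, during which the arm holds its last target. There are 200 camera calls.

## Working session

There is one attempt and no reset: what is moved stays moved. The work goes in short steps, Python scripts to look and compute and a tool call to move; the robot and the scene stay as the last step left them, time stands still between calls to the robot, and variables do not carry over. Pictures are saved under pics/ and viewed, at most 10 in all, crops included, and the job is handed in when it is done.

Besides the shell and the picture viewer there is one more tool, called as a command line: name --argument value ..., lists and objects as JSON in quotes. move_arm: Moves the arm, as the interface text tells. Its arguments: {"type":"object","properties":{"series":{"type":"array"}},"required":["series"]}

```bash
mkdir -p pics; cat > h.py <<'E'
import numpy as np, cv2
from station import r
def cap(n,f):
    c=r.capture(n); cv2.imwrite('pics/'+f,cv2.cvtColor(c['img'],cv2.COLOR_RGB2BGR))
    np.savez('pics/'+f[:-4]+'.npz',**{k:np.array(c[k]) for k in c}); return c
def ld(f): return dict(np.load('pics/'+f+'.npz'))
def P(c,X):
    return cv2.projectPoints(np.array(X,float).reshape(-1,3),c['rvec'],c['tvec'],c['camera_matrix'],None)[0].reshape(-1,2)
def atz(c,uv,z):
    R=cv2.Rodrigues(c['rvec'])[0]; o=-R.T@c['tvec'].ravel()
    d=np.c_[np.array(uv,float).reshape(-1,2),np.ones(np.size(uv)//2)]@np.linalg.inv(c['camera_matrix']).T@R
    return o+d*((z-o[2])/d[:,2])[:,None]
E
python3 - <<'E'
from h import *
a=cap('top','t0.png');b=cap('side','s0.png')
for c in(a,b):
    R=cv2.Rodrigues(c['rvec'])[0];print(-R.T@c['tvec'].ravel(),c['camera_matrix'][0])
    print(P(c,[[.4,0,0],[.6,0,0],[.4,.3,0]]))
s=r.sense();print(s['tcp_pos'],s['ee_rot'],s['time_s'],s['gripper_width'])
E
```

```text
[0.42468641 0.02519283 1.17370563] [494.07951916   0.         317.56761757]
[[328.76355748 244.79498921]
 [326.79770584 160.9638592 ]
 [201.95135942 247.5819886 ]]
[ 0.33607782 -0.81107306  0.5483532 ] [370.59728568   0.         322.2891179 ]
[[279.13346102 228.00454488]
 [352.49044729 219.68085726]
 [268.854644   177.94896408]]
[0.18264538 0.59721591 0.24656994] [[ 9.56230223e-01 -2.92615047e-01 -4.42233917e-04]
 [-2.92615352e-01 -9.56228358e-01 -1.89269468e-03]
 [ 1.30954333e-04  1.93925629e-03 -9.99998111e-01]] 0.1 1.001374834062372
```

View pics/t0.png

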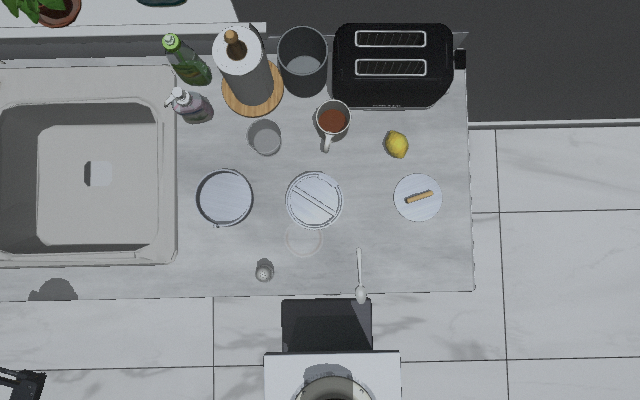

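View pics/s0.png

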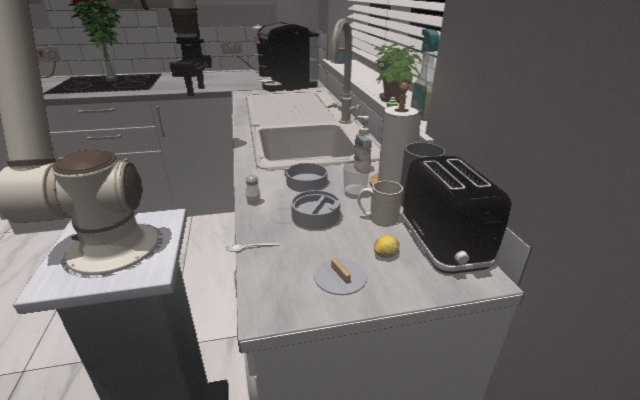

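Top view: bottom tin at (224,198), upper tin at (315,200) with a diagonal partition, lid at (418,197), salt at (264,271), glass at (264,138), mug at (332,120), lemon at (397,145). Next I'll zoom in on the three tin parts.

```bash
python3 - <<'E'
from h import *
i=cv2.imread('pics/t0.png')
a=cv2.resize(i[163:235,190:260],(400,411),interpolation=cv2.INTER_CUBIC)
b=cv2.resize(i[163:235,280:350],(400,411),interpolation=cv2.INTER_CUBIC)
cv2.imwrite('pics/z.png',np.hstack([a,b]))
c=ld('t0')
for uv,z in(((224,198),.042),((315,200),.05),((418,197),.004)):print(atz(c,uv,z))
E
```

```text
[[0.5131657 0.2389707 0.042    ]]
[[0.50341488 0.03005044 0.05      ]]
[[ 0.5084108  -0.21436395  0.004     ]]
```

View pics/z.png

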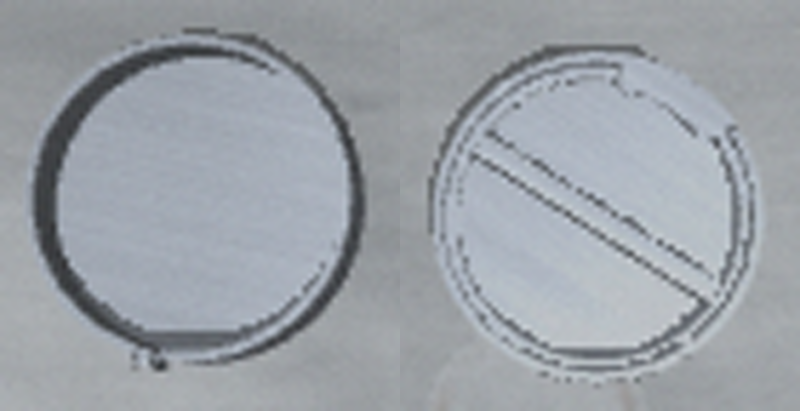

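The zoom shows the key at about (216.3,225.6), the partition running from about (294,188) to (405-190 → zoom (705,285)), and the lip at upper right. Next I'll read edge profiles to refine the centres.

```bash
python3 - <<'E'
from h import *
g=cv2.cvtColor(cv2.imread('pics/t0.png'),cv2.COLOR_BGR2GRAY)
def pr(t,a,o): print(t,o,*a)
pr('BTrow198 L',g[198,190:206],190);pr('R',g[198,244:262],244)
pr('BTrow190 L',g[190,190:206],190);pr('R',g[190,244:262],244)
pr('col224 T',g[162:178,224],162);pr('B',g[216:236,224],216)
pr('UTrow200 L',g[200,280:296],280);pr('R',g[200,333:350],333)
pr('col315 T',g[165:182,315],165);pr('B',g[216:236,315],216)
i=g[216:236,204:236];print('key');print('    ',*range(204,236));[print(216+k,*x) for k,x in enumerate(i)]
E
```

```text
BTrow198 L 190 168 168 170 163 167 138 69 64 64 86 162 164 166 165 166 165
R 244 175 176 176 177 180 179 183 122 69 82 145 148 151 151 149 151 152 155
BTrow190 L 190 155 152 155 157 157 162 141 72 66 67 67 130 163 163 166 165
R 244 178 176 174 177 174 179 122 67 98 146 146 150 149 149 152 153 149 153
col224 T 162 152 154 146 147 144 147 90 159 135 71 68 163 166 161 163 161
B 216 167 171 170 167 168 102 98 101 137 173 121 170 171 169 172 172 172 172 169 171
UTrow200 L 280 155 154 157 156 157 121 177 151 180 179 182 178 179 182 181 182
R 333 189 188 186 189 191 120 142 189 104 180 180 167 166 165 169 168 165
col315 T 165 161 164 161 158 157 155 98 173 150 120 178 158 169 176 176 175 183
B 216 186 189 189 193 191 193 193 192 115 113 189 114 167 189 164 167 170 167 171 166
key
     204 205 206 207 208 209 210 211 212 213 214 215 216 217 218 219 220 221 222 223 224 225 226 227 228 229 230 231 232 233 234 235
216 63 65 79 99 101 163 165 165 167 165 168 168 172 169 170 173 172 174 173 171 167 169 173 173 174 175 171 172 171 172 173 174
217 91 65 65 82 98 103 162 166 166 166 167 164 165 167 
[... 1705 characters left out ...]
 166 167 168 170 169 168 169 167 167 163
231 169 169 170 170 169 170 171 170 168 169 172 173 173 172 173 172 174 174 175 172 172 172 169 168 170 171 167 171 169 169 166 167
232 167 167 165 163 169 169 167 169 167 168 169 171 172 170 173 174 174 175 172 173 172 172 174 169 170 171 172 171 172 169 172 167
233 169 168 167 166 169 169 168 169 165 171 169 169 172 172 173 172 176 176 176 171 172 173 172 173 175 171 170 169 170 169 172 172
234 168 167 166 168 166 168 170 171 170 167 170 168 172 172 174 175 171 173 171 172 169 172 173 172 168 168 166 168 168 170 168 165
235 166 166 169 168 168 170 171 170 170 170 168 168 169 172 171 170 171 167 171 169 171 168 171 172 168 167 167 168 165 165 166 166
```

```bash
cat >> h.py <<'E'
def tf(x,y,z,yaw,p):
    a=np.radians(yaw);p=np.array(p,float).reshape(-1,3)
    return p@np.array([[np.cos(a),-np.sin(a),0],[np.sin(a),np.cos(a),0],[0,0,1]]).T+[x,y,z]
def circ(R,z,a0=0,a1=360): t=np.radians(np.linspace(a0,a1,200));return np.c_[R*np.cos(t),R*np.sin(t),0*t+z]
def key(): return [[[-.0625,-.005,.042],[-.0705,-.005,.042],[-.0705,.005,.042],[-.0625,.005,.042]],[[-.0625,-.003,.051],[-.0705,-.003,.051],[-.0705,.003,.051],[-.0625,.003,.051],[-.0625,-.003,.051]]]
BT=[circ(.066,.042),circ(.062,.042),circ(.062,.004)]+key()
UT=[circ(.066,.051),circ(.062,.051),circ(.057,.040),[[.005,-.058,.0385],[.005,.058,.0385]],[[-.005,-.058,.0385],[-.005,.058,.0385]],[[-.066,-.008,.006],[-.066,-.008,.018],[-.066,.008,.018],[-.066,.008,.006]],[[.058*np.cos(.42),.058*np.sin(.42),.055],[.051,.0,.055],[.058*np.cos(.42),-.058*np.sin(.42),.055]]]
LID=[circ(.058,.004)]+[[[s*.006,-.032,.028],[s*.006,.032,.028]] for s in(1,-1)]
def ov(f,win,k,items):
    c=ld(f);u,v,w,h=win
    i=cv2.cvtColor(c['img'],cv2.COLOR_RGB2BGR)[v:v+h,u:u+w];i=cv2.resize(i,None,fx=k,fy=k,interpolation=cv2.INTER_NEAREST)
    for m,pose in items:
        for q in m:
            p=(P(c,tf(*pose,q))-[u,v]+.5)*k
            cv2.polylines(i,[np.round(p*16).astype(np.int32)],False,(0,0,255),1,cv2.LINE_AA,4)
    return i
E
python3 - <<'E'
from h import *
c=ld('t0')
b=atz(c,(222.2,197.1),.042)[0];k=atz(c,(214.7,225.8),.051)[0];u=atz(c,(314.4,200.3),.051)[0]
zz=lambda x,y:((x-400)/5.714+280,y/5.714+163)
ps=atz(c,[zz(470,153),zz(705,300),zz(490,130),zz(715,275)],.0385)
yaws=[np.degrees(np.arctan2(-(ps[j]-ps[j+1])[0],(ps[j]-ps[j+1])[1])) for j in(0,2)]
by=np.degrees(np.arctan2(*(b-k)[1::-1]));print('b',b,by,np.linalg.norm((b-k)[:2]),'u',u,yaws)
g=cv2.cvtColor(c['img'],cv2.COLOR_RGB2HSV)
m=((g[...,1]>90)&(g[...,0]>8)&(g[...,0]<30)).astype(np.uint8);m[:180]=0;m[215:]=0;m[:,:395]=0;m[:,445:]=0
pt=np.argwhere(m)[:,::-1].astype(np.float32);rc=cv2.minAreaRect(pt);print(rc,len(pt))
bx=cv2.boxPoints(rc);e=[bx[1]-bx[0],bx[2]-bx[1]];e=max(e,key=np.linalg.norm);h=atz(c,[rc[0],np.array(rc[0])+e/2],.026)
d=h[1]-h[0];ly=np.degrees(np.arctan2(-d[0],d[1]));print('lid',h[0],ly)
uy=np.mean(yaws)
A=ov('t0',(190,163,70,72),5.6,[(BT,(b[0],b[1],0,by))]);B=ov('t0',(280,163,70,72),5.6,[(UT,(u[0],u[1],0,uy))])
C=ov('s0',(280,155,70,35),5.6,[(BT,(b[0],b[1],0,by))]);D=ov('s0',(280,188,70,35),5.6,[(UT,(u[0],u[1],0,uy))])
cv2.imwrite('pics/o.png',np.vstack([np.hstack([A,B]),np.hstack([C,D])]))
E
```

```text
b [0.51532989 0.24308868 0.042     ] -13.527062592888527 0.06754777732277903 u [0.50268996 0.03142719 0.051     ] [np.float64(-33.3248098175376), np.float64(-34.120205338964915)]
((419.4822082519531, 196.4430389404297), (2.326545000076294, 24.040964126586914), 72.6459732055664) 32
lid [ 0.50806078 -0.21335756  0.026     ] -163.92914840353063
```

View pics/o.png

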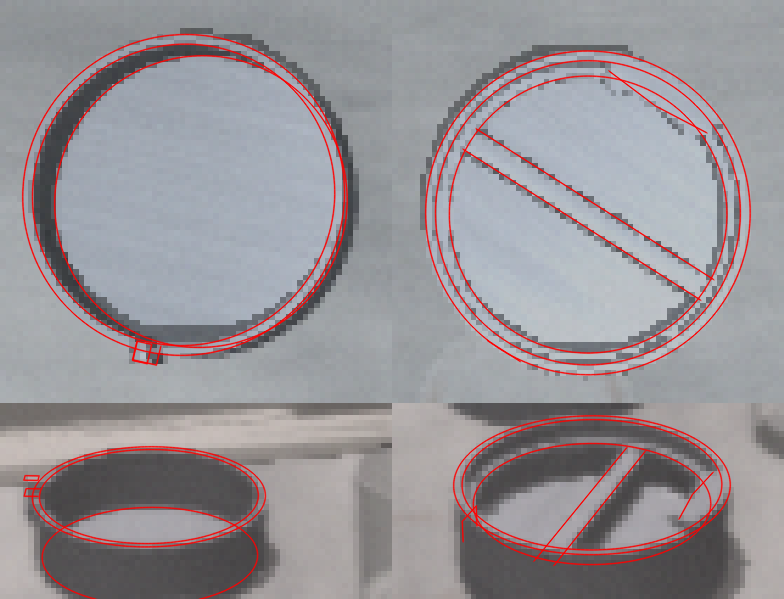

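The overlays fit: bottom tin at (.515,.243) with yaw -13.5, upper tin at (.503,.031) with yaw -33.7, lid at (.508,-.213) with its handle at yaw 16. Next I'll plan the approach to the partition.

```bash
cat >> h.py <<'E'
from scipy.spatial.transform import Rotation as Ro
def Rdown(yang,tilt=0):
    "tool z down, tool y at world angle yang; tilt: about tool x"
    a=np.radians(yang);y=np.array([np.cos(a),np.sin(a),0]);z=np.array([0,0,-1.]);return np.c_[np.cross(y,z),y,z]@Ro.from_euler('x',tilt,degrees=True).as_matrix()
def plan(*tg):
    s=r.sense();p0=np.array(s['tcp_pos']);R0=np.array(s['ee_rot']).reshape(3,3)
    for p,R in tg: print(np.round(R0.T@(np.array(p)-p0)*1000,1),np.round(Ro.from_matrix(R0.T@R).as_rotvec(),3))
E
python3 - <<'E'
from h import *
c=ld('t0')
print(atz(c,[(325,150)],.05),atz(c,[(264,125),(264,155)],.09))
plan(([.503,.031,.13],Rdown(146.3)))
E
```

```text
[[0.61800523 0.0046108  0.05      ]] [[0.67023093 0.13965239 0.09      ]
 [0.6029206  0.14059538 0.09      ]]
[472.  447.5 117.5] [ 1.000e-03 -2.000e-03  1.862e+00]
```

move_arm --series '[{"grip": 0.46, "xyz": [472, 447.5, 100], "angular": [0, 0, 1.862]}, {"grip": 0.46, "xyz": [472, 447.5, 100], "angular": [0, 0, 1.862]}, {"grip": 0.46, "xyz": [472, 447.5, 100], "angular": [0, 0, 1.862]}, {"grip": 0.46, "xyz": [472, 447.5, 100], "angular": [0, 0, 1.862]}, {"grip": 0.46, "xyz": [472, 447.5, 100], "angular": [0, 0, 1.862]}, {"grip": 0.46, "xyz": [472, 447.5, 100], "angular": [0, 0, 1.862]}, {"grip": 0.46, "xyz": [472, 447.5, 100], "angular": [0, 0, 1.862]}, {"grip": 0.46, "xyz": [472, 447.5, 100], "angular": [0, 0, 1.862]}, {"grip": 0.46, "xyz": [472, 447.5, 100], "angular": [0, 0, 1.862]}, {"grip": 0.46, "xyz": [472, 447.5, 100], "angular": [0, 0, 1.862]}]'

```text
time_s: 1.1
tcp_pos: [0.4267, 0.1657, 0.1713]
ee_rot: [[-0.23, -0.973, 0.0], [-0.973, 0.23, 0.0], [-0.0, -0.0, -1.0]]
wrist_force: [1.6, 0.8, 0.1]
gripper_width: 0.466
gripper_force: 0.0
```

```bash
python3 - <<'E'
from h import *
s=r.sense();print(s['tcp_pos'],s['joints'],s['time_s'],s['gripper_width'])
plan(([.503,.031,.10],Rdown(146.3)))
E
```

```text
[0.42667296 0.16572031 0.17132514] [ 4.16577617e+01  1.01732260e+01 -2.85435976e+01 -3.51568360e-03
 -5.12723675e+01 -5.49274561e+01] 1.1 0.4663147741154776
[ 113.6 -105.2   71.3] [-0.     0.     0.357]
```

move_arm --series '[{"grip": 0.46, "xyz": [113.6, -105, 71], "angular": [0, 0, 0.357]}, {"grip": 0.46, "xyz": [113.6, -105, 71], "angular": [0, 0, 0.357]}, {"grip": 0.46, "xyz": [113.6, -105, 71], "angular": [0, 0, 0.357]}, {"grip": 0.46, "xyz": [113.6, -105, 71], "angular": [0, 0, 0.357]}, {"grip": 0.46, "xyz": [113.6, -105, 71], "angular": [0, 0, 0.357]}, {"grip": 0.46, "xyz": [113.6, -105, 71], "angular": [0, 0, 0.357]}]'

```text
time_s: 1.7
tcp_pos: [0.5029, 0.0331, 0.1002]
ee_rot: [[-0.551, -0.834, -0.001], [-0.834, 0.551, -0.0], [0.001, 0.001, -1.0]]
wrist_force: [-0.3, 0.1, 0.3]
gripper_width: 0.463
gripper_force: 0.0
```

```bash
python3 - <<'E'
from h import *
s=r.sense();print(s['tcp_pos'],s['joints'],s['time_s'])
plan(([.503,.031,.047],Rdown(146.3)))
E
```

```text
[0.5029106  0.03306626 0.1001805 ] [ 2.22465543e+01  1.99110299e+01 -2.74087557e+01 -1.95030009e-03
 -4.27463969e+01 -5.57073163e+01] 1.7
[ 1.6 -1.2 53.2] [ 0.001 -0.001  0.004]
```

move_arm --series '[{"grip": 0.46, "xyz": [1, -0.7, 30], "angular": [0, 0, 0.004]}, {"grip": 0.46, "xyz": [1, -0.7, 53], "angular": [0, 0, 0.004]}, {"grip": 0.46, "xyz": [1, -0.7, 53], "angular": [0, 0, 0.004]}, {"grip": 0.46, "xyz": [1, -0.7, 53], "angular": [0, 0, 0.004]}]'

```text
time_s: 2.1
tcp_pos: [0.5034, 0.0332, 0.0484]
ee_rot: [[-0.552, -0.834, 0.001], [-0.834, 0.552, -0.0], [-0.0, -0.001, -1.0]]
wrist_force: [0.3, 0.2, 0.9]
gripper_width: 0.456
gripper_force: 0.0
```

```bash
python3 - <<'E'
from h import *
plan(([.503,.031,.047],Rdown(146.3)));print(r.sense()['wrist_force'])
cap('top','t1.png')
c=cap('side','s1.png')
cv2.imwrite('pics/z1.png',np.hstack([cv2.resize(cv2.imread('pics/t1.png')[150:250,260:370],(396,360)),cv2.resize(cv2.imread('pics/s1.png')[150:250,260:370],(396,360))]))
E
```

```text
[ 2.  -0.9  1.4] [-0.001  0.     0.003]
[0.34144876 0.20700384 0.93872363]
```

View pics/z1.png

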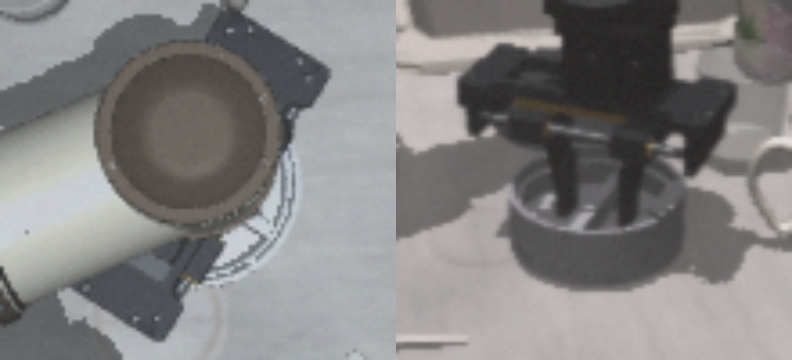

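The fingers straddle the partition (side crop around (590,200)). Closing.

move_arm --series '[{"grip": 0.46, "xyz": [2, -0.9, 2], "angular": [0, 0, 0.003]}, {"grip": 0.2, "xyz": [2, -0.9, 2], "angular": [0, 0, 0.003]}, {"grip": 0, "xyz": [2, -0.9, 2], "angular": [0, 0, 0.003]}, {"grip": 0, "xyz": [2, -0.9, 2], "angular": [0, 0, 0.003]}, {"grip": 0, "xyz": [2, -0.9, 2], "angular": [0, 0, 0.003]}, {"grip": 0, "xyz": [2, -0.9, 2], "angular": [0, 0, 0.003]}]'

```text
time_s: 2.8
tcp_pos: [0.5027, 0.03, 0.0456]
ee_rot: [[-0.556, -0.831, -0.0], [-0.831, 0.556, -0.0], [0.0, 0.0, -1.0]]
wrist_force: [0.8, 0.1, 1.0]
gripper_width: 0.113
gripper_force: 30.0
```

```bash
python3 - <<'E'
from h import *
s=r.sense();R=s['ee_rot'];print(s['tcp_pos'],R,s['gripper_width'],s['gripper_force'],s['wrist_force'])
plan(([.503,.031,.13],Rdown(146.3)),([.515,.243,.13],Rdown(166.5)))
E
```

```text
[0.50271263 0.029974   0.04556763] [[-5.56484977e-01 -8.30857623e-01 -2.83705419e-04]
 [-8.30857654e-01  5.56485003e-01 -1.20238547e-05]
 [ 1.67867922e-04  2.29027724e-04 -9.99999960e-01]] 0.11313002427595362 30.000271797180176 [0.77319051 0.13820218 1.01354173]
[ -1.    0.4 -84.4] [ 0.    -0.    -0.002]
[-183.8  108.4  -84.4] [ 0.    -0.    -0.355]
```

move_arm --series '[{"grip": 0, "xyz": [0, 0, -40], "angular": [0, 0, 0]}, {"grip": 0, "xyz": [0, 0, -84], "angular": [0, 0, 0]}, {"grip": 0, "xyz": [-40, 24, -84], "angular": [0, 0, -0.08]}, {"grip": 0, "xyz": [-80, 48, -84], "angular": [0, 0, -0.16]}, {"grip": 0, "xyz": [-120, 72, -84], "angular": [0, 0, -0.24]}, {"grip": 0, "xyz": [-160, 95, -84], "angular": [0, 0, -0.31]}, {"grip": 0, "xyz": [-183.8, 108.4, -84], "angular": [0, 0, -0.355]}, {"grip": 0, "xyz": [-183.8, 108.4, -84], "angular": [0, 0, -0.355]}, {"grip": 0, "xyz": [-183.8, 108.4, -84], "angular": [0, 0, -0.355]}]'

```text
time_s: 3.7
tcp_pos: [0.5138, 0.243, 0.1281]
ee_rot: [[-0.232, -0.973, -0.003], [-0.973, 0.232, -0.002], [0.003, 0.003, -1.0]]
wrist_force: [-0.3, -0.9, -4.6]
gripper_width: 0.109
gripper_force: 30.0
```

```bash
python3 - <<'E'
from h import *
s=r.sense();print(s['tcp_pos'],s['gripper_width'],s['wrist_force'])
plan(([.515,.243,.10],Rdown(166.5)),([.515,.243,.082],Rdown(166.5)))
cap('top','t2.png');cap('side','s2.png')
p=s['tcp_pos'];R=np.array(s['ee_rot']);y=np.degrees(np.arctan2(-R[1,1],-R[0,1]));print(y)
up=(p[0],p[1],p[2]-.0456,y);bt=(.5153,.2431,0,-13.5)
cv2.imwrite('pics/o2.png',np.hstack([ov('t2',(185,155,80,80),4.9,[(UT,up),(BT,bt)]),ov('s2',(265,130,80,80),4.9,[(UT,up),(BT,bt)])]))
E
```

```text
[0.51380103 0.24296766 0.12811301] 0.10915737081069611 [-0.3128858  -0.88278152 -4.62380836]
[-0.4 -1.2 28.1] [ 0.003 -0.003  0.001]
[-0.4 -1.3 46.1] [ 0.003 -0.003  0.001]
-13.444237133856285
```

View pics/o2.png

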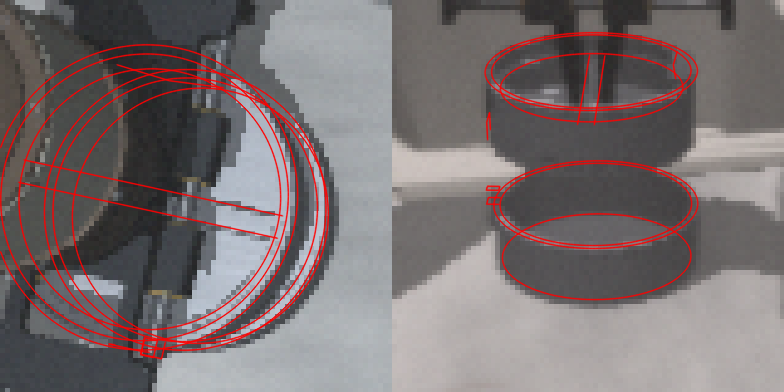

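The side view agrees with the overlay: the held tin is above the bottom tin, with the notch on the key side. Descending in steps.

move_arm --series '[{"grip": 0, "xyz": [-0.4, -1.5, 20], "angular": [0.003, -0.003, 0.001]}, {"grip": 0, "xyz": [-0.4, -1.5, 32], "angular": [0.003, -0.003, 0.001]}, {"grip": 0, "xyz": [-0.4, -1.5, 36], "angular": [0.003, -0.003, 0.001]}, {"grip": 0, "xyz": [-0.4, -1.5, 38], "angular": [0.003, -0.003, 0.001]}, {"grip": 0, "xyz": [-0.4, -1.5, 38], "angular": [0.003, -0.003, 0.001]}]'

```text
time_s: 4.3
tcp_pos: [0.5168, 0.2429, 0.0917]
ee_rot: [[-0.234, -0.972, 0.004], [-0.972, 0.234, 0.002], [-0.003, -0.003, -1.0]]
wrist_force: [0.3, -1.1, -3.7]
gripper_width: 0.113
gripper_force: 30.0
```

```bash
python3 - <<'E'
from h import *
s=r.sense();print(s['wrist_force'],s['moment'])
plan(([.5155,.243,.085],Rdown(166.5)),([.5155,.243,.082],Rdown(166.5)))
E
```

```text
[ 0.26334104 -1.11036373 -3.70846085] [ 0.12829691 -0.01351549  0.00501344]
[0.2 1.3 6.7] [-0.003  0.003 -0.001]
[0.2 1.3 9.7] [-0.003  0.003 -0.001]
```

move_arm --series '[{"grip": 0, "xyz": [0.2, 1.2, 2], "angular": [-0.003, 0.003, 0]}, {"grip": 0, "xyz": [0.2, 1.2, 4], "angular": [-0.003, 0.003, 0]}, {"grip": 0, "xyz": [0.2, 1.2, 6], "angular": [-0.003, 0.003, 0]}, {"grip": 0, "xyz": [0.2, 1.2, 8], "angular": [-0.003, 0.003, 0]}, {"grip": 0, "xyz": [0.2, 1.2, 8], "angular": [-0.003, 0.003, 0]}]'

```text
time_s: 4.8
tcp_pos: [0.5152, 0.2431, 0.0832]
ee_rot: [[-0.234, -0.972, -0.001], [-0.972, 0.234, -0.0], [0.0, 0.0, -1.0]]
wrist_force: [-0.4, 0.8, -4.4]
gripper_width: 0.114
gripper_force: 30.0
```

move_arm --series '[{"grip": 0, "xyz": [0, 0, 1], "angular": [0, 0, 0]}, {"grip": 0, "xyz": [0, 0, 2.5], "angular": [0, 0, 0]}, {"grip": 0, "xyz": [0, 0, 2.5], "angular": [0, 0, 0]}, {"grip": 0, "xyz": [0, 0, 2.5], "angular": [0, 0, 0]}]'

```text
time_s: 5.2
tcp_pos: [0.5155, 0.2433, 0.0816]
ee_rot: [[-0.234, -0.972, 0.001], [-0.972, 0.234, 0.0], [-0.0, -0.0, -1.0]]
wrist_force: [-0.8, -0.6, 1.1]
gripper_width: 0.11
gripper_force: 30.0
```

Contact came at exactly z = 0.0816, so it is seated. I'll release and rise.

move_arm --series '[{"grip": 0.4, "xyz": [0, 0, 0], "angular": [0, 0, 0]}, {"grip": 0.4, "xyz": [0, 0, 0], "angular": [0, 0, 0]}, {"grip": 0.4, "xyz": [0, 0, 0], "angular": [0, 0, 0]}, {"grip": 0.4, "xyz": [0, 0, -30], "angular": [0, 0, 0]}, {"grip": 0.4, "xyz": [0, 0, -75], "angular": [0, 0, 0]}, {"grip": 0.4, "xyz": [0, 0, -75], "angular": [0, 0, 0]}]'

```text
time_s: 5.8
tcp_pos: [0.519, 0.2454, 0.1625]
ee_rot: [[-0.232, -0.973, 0.012], [-0.973, 0.232, 0.007], [-0.01, -0.01, -1.0]]
wrist_force: [1.1, 0.6, -0.2]
gripper_width: 0.395
gripper_force: 0.0
```

```bash
python3 - <<'E'
from h import *
plan(([.508,-.2135,.15],Rdown(196.1)))
E
```

```text
[449.1 -95.8   9.2] [-0.012  0.007 -0.515]
```

move_arm --series '[{"grip": 0.4, "xyz": [446, -99, 7], "angular": [0, 0, -0.515]}, {"grip": 0.4, "xyz": [446, -99, 7], "angular": [0, 0, -0.515]}, {"grip": 0.4, "xyz": [446, -99, 7], "angular": [0, 0, -0.515]}, {"grip": 0.4, "xyz": [446, -99, 7], "angular": [0, 0, -0.515]}, {"grip": 0.4, "xyz": [446, -99, 7], "angular": [0, 0, -0.515]}, {"grip": 0.4, "xyz": [446, -99, 7], "angular": [0, 0, -0.515]}, {"grip": 0.4, "xyz": [446, -99, 7], "angular": [0, 0, -0.515]}, {"grip": 0.4, "xyz": [446, -99, 7], "angular": [0, 0, -0.515]}, {"grip": 0.4, "xyz": [446, -99, 7], "angular": [0, 0, -0.515]}, {"grip": 0.4, "xyz": [446, -99, 7], "angular": [0, 0, -0.515]}]'

```text
time_s: 6.8
tcp_pos: [0.5069, -0.2176, 0.1487]
ee_rot: [[0.271, -0.963, 0.0], [-0.963, -0.271, -0.001], [0.001, -0.0, -1.0]]
wrist_force: [-0.4, -0.0, -0.6]
gripper_width: 0.403
gripper_force: 0.0
```

```bash
python3 - <<'E'
from h import *
plan(([.508,-.2135,.10],Rdown(196.1)),([.508,-.2135,.035],Rdown(196.1)))
cap('top','t3.png');cap('side','s3.png')
a=(.5153,.2431,.036,-13.5)
cv2.imwrite('pics/o3.png',np.hstack([ov('t3',(185,155,80,80),4.9,[(UT,a)]),ov('s3',(265,130,80,80),4.9,[(UT,a)])]))
E
```

```text
[-3.7 -2.2 48.7] [-0.    -0.001 -0.007]
[ -3.8  -2.2 113.7] [-0.    -0.001 -0.007]
```

View pics/o3.png

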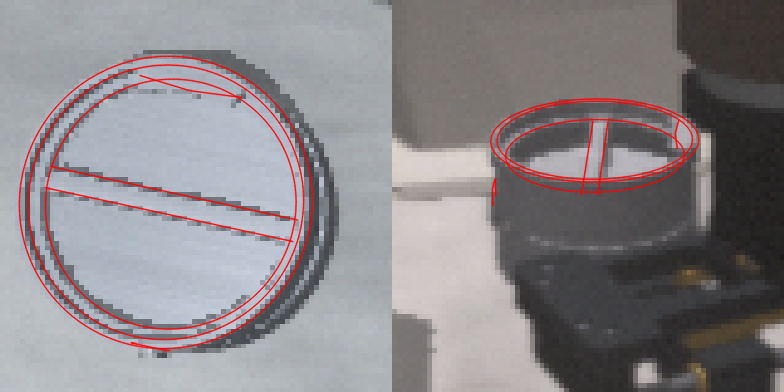

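The stacked tin matches the overlay at z = 36 mm, so it is fully down. Now the lid.

move_arm --series '[{"grip": 0.5, "xyz": [-3, -2, 48], "angular": [0, 0, -0.006]}, {"grip": 0.5, "xyz": [-3, -2, 60], "angular": [0, 0, -0.006]}, {"grip": 0.5, "xyz": [-3, -2, 60], "angular": [0, 0, -0.006]}, {"grip": 0.5, "xyz": [-3, -2, 60], "angular": [0, 0, -0.006]}]'

```text
time_s: 7.3
tcp_pos: [0.5094, -0.2096, 0.09]
ee_rot: [[0.283, -0.959, 0.001], [-0.959, -0.283, -0.001], [0.001, -0.001, -1.0]]
wrist_force: [0.0, -0.6, 0.4]
gripper_width: 0.492
gripper_force: 0.0
```

```bash
python3 - <<'E'
from h import *
plan(([.508,-.2135,.035],Rdown(196.1)))
E
```

```text
[ 3.3  2.5 55. ] [-0.001 -0.001  0.006]
```

move_arm --series '[{"grip": 0.5, "xyz": [2.5, 2, 35], "angular": [0, 0, 0.005]}, {"grip": 0.5, "xyz": [2.5, 2, 54], "angular": [0, 0, 0.005]}, {"grip": 0.5, "xyz": [2.5, 2, 54], "angular": [0, 0, 0.005]}, {"grip": 0.5, "xyz": [2.5, 2, 54], "angular": [0, 0, 0.005]}, {"grip": 0.5, "xyz": [2.5, 2, 54], "angular": [0, 0, 0.005]}]'

```text
time_s: 7.8
tcp_pos: [0.5089, -0.2132, 0.0371]
ee_rot: [[0.277, -0.961, 0.004], [-0.961, -0.277, -0.001], [0.002, -0.004, -1.0]]
wrist_force: [0.6, 0.4, -0.3]
gripper_width: 0.499
gripper_force: 0.0
```

```bash
python3 - <<'E'
from h import *
plan(([.508,-.2135,.035],Rdown(196.1)))
E
```

```text
[0.  0.9 2.1] [-0.004 -0.002 -0.   ]
```

move_arm --series '[{"grip": 0.5, "xyz": [0, 0.5, 2], "angular": [0, 0, 0]}, {"grip": 0.2, "xyz": [0, 0.5, 2], "angular": [0, 0, 0]}, {"grip": 0, "xyz": [0, 0.5, 2], "angular": [0, 0, 0]}, {"grip": 0, "xyz": [0, 0.5, 2], "angular": [0, 0, 0]}, {"grip": 0, "xyz": [0, 0.5, 2], "angular": [0, 0, 0]}, {"grip": 0, "xyz": [0, 0.5, 2], "angular": [0, 0, 0]}]'

```text
time_s: 8.4
tcp_pos: [0.507, -0.2133, 0.0331]
ee_rot: [[0.276, -0.961, 0.001], [-0.961, -0.276, -0.0], [0.0, -0.001, -1.0]]
wrist_force: [0.2, -0.2, 2.0]
gripper_width: 0.134
gripper_force: 30.3
```

```bash
python3 - <<'E'
from h import *
s=r.sense();print(s['tcp_pos'],s['ee_rot'])
c=ld('t0')
g=cv2.cvtColor(c['img'],cv2.COLOR_RGB2GRAY)
print(*g[197,390:398],'|',*g[197,438:446]);print(*g[168:176,412],'|',*g[216:226,412])
print(P(c,tf(.5081,-.2134,0,16.1,circ(.058,.004,0,360)[::50])))
a=(.508,-.2134,0,16.1)
cv2.imwrite('pics/o4.png',np.hstack([ov('t0',(388,165,62,62),6,[(LID,a)]),ov('s0',(310,250,62,62),6,[(LID,a)])]))
E
```

```text
[ 0.50700665 -0.2132886   0.0331389 ] [[ 2.76453057e-01 -9.61027248e-01  5.78999093e-04]
 [-9.61027386e-01 -2.76453164e-01 -1.11942999e-04]
 [ 2.67646404e-04 -5.25487000e-04 -9.99999826e-01]]
163 164 161 85 186 185 186 184 | 174 177 175 175 156 165 167 167
158 160 161 161 162 165 183 181 | 186 186 191 192 186 139 167 171 171 170
[[409.99297878 173.96605117]
 [394.41933276 204.598772  ]
 [425.62407541 220.35442639]
 [440.60160323 189.33154372]]
```

View pics/o4.png

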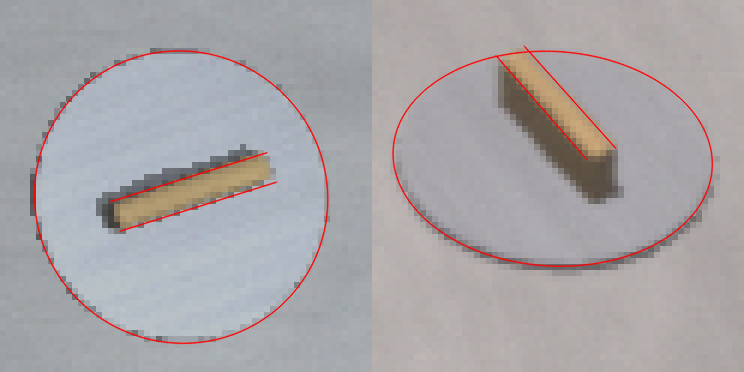

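The lid model fits and the grip is good (12 mm). I'll compute the waypoints.

```bash
cat >> h.py <<'E'
T=np.array([.5153,.2431]);d=np.array([np.cos(np.radians(-13.5)),np.sin(np.radians(-13.5))])
def lidpose(e,z,th):
    "low edge underside at radial e (m) toward the lip, world height z"
    R=Rdown(166.5,-th);E=np.r_[T+d*e,z];return E-.0331*R[:,2]+.058*R[:,1],R
E
python3 - <<'E'
from h import *
plan(([.507,-.2133,.18],Rdown(196.1)),lidpose(.046,.14,0),lidpose(.046,.13,15))
E
```

```text
[ 0.000e+00 -1.000e-01 -1.469e+02] [-0.001 -0.    -0.001]
[-442.2 -123.8 -140. ] [-0.001 -0.     0.516]
[-437.  -132.9 -143.9] [-0.257 -0.068  0.513]
```

move_arm --series '[{"grip": 0, "xyz": [0, 0, -40], "angular": [0, 0, 0]}, {"grip": 0, "xyz": [0, 0, -90], "angular": [0, 0, 0]}, {"grip": 0, "xyz": [0, 0, -140], "angular": [0, 0, 0]}, {"grip": 0, "xyz": [-44, -12, -145], "angular": [0, 0, 0.05]}, {"grip": 0, "xyz": [-88, -25, -145], "angular": [0, 0, 0.1]}, {"grip": 0, "xyz": [-133, -37, -145], "angular": [0, 0, 0.15]}, {"grip": 0, "xyz": [-177, -50, -145], "angular": [0, 0, 0.2]}, {"grip": 0, "xyz": [-221, -62, -145], "angular": [0, 0, 0.25]}, {"grip": 0, "xyz": [-265, -74, -145], "angular": [0, 0, 0.3]}, {"grip": 0, "xyz": [-310, -87, -145], "angular": [0, 0, 0.35]}]'

```text
time_s: 9.4
tcp_pos: [0.5038, 0.1103, 0.1778]
ee_rot: [[-0.072, -0.997, -0.001], [-0.997, 0.072, -0.0], [0.0, 0.001, -1.0]]
wrist_force: [0.6, -0.2, -1.0]
gripper_width: 0.138
gripper_force: 30.0
```

```bash
python3 - <<'E'
from h import *
s=r.sense();print(s['gripper_width'])
plan(lidpose(.046,.14,0),lidpose(.046,.13,15))
E
```

```text
0.13819521706637883
[-135.2    9.9    4.7] [ 0.001 -0.     0.163]
[-133.5   -0.5    0.8] [-0.26  -0.022  0.162]
```

move_arm --series '[{"grip": 0, "xyz": [-40, 1, 0], "angular": [-0.07, -0.005, 0.05]}, {"grip": 0, "xyz": [-80, 0, 0], "angular": [-0.14, -0.01, 0.1]}, {"grip": 0, "xyz": [-115, 0, 0], "angular": [-0.21, -0.02, 0.14]}, {"grip": 0, "xyz": [-133, 0, 0], "angular": [-0.26, -0.022, 0.162]}, {"grip": 0, "xyz": [-133, 0, 0], "angular": [-0.26, -0.022, 0.162]}, {"grip": 0, "xyz": [-133, 0, 0], "angular": [-0.26, -0.022, 0.162]}, {"grip": 0, "xyz": [-133, 0, 0], "angular": [-0.26, -0.022, 0.162]}]'

```text
time_s: 10.1
tcp_pos: [0.5134, 0.2404, 0.1779]
ee_rot: [[-0.231, -0.94, -0.251], [-0.973, 0.223, 0.059], [0.0, 0.258, -0.966]]
wrist_force: [-0.2, -0.6, -1.9]
gripper_width: 0.13
gripper_force: 30.0
```

```bash
python3 - <<'E'
from h import *
plan(lidpose(.046,.13,15),lidpose(.046,.100,15))
E
```

```text
[-3.1 -0.   0.9] [-0.001 -0.001  0.002]
[-3.1 -7.8 29.9] [-0.001 -0.001  0.002]
```

move_arm --series '[{"grip": 0, "xyz": [-2, -4, 15], "angular": [0, 0, 0.002]}, {"grip": 0, "xyz": [-2, -7.8, 30], "angular": [0, 0, 0.002]}, {"grip": 0, "xyz": [-2, -7.8, 30], "angular": [0, 0, 0.002]}, {"grip": 0, "xyz": [-2, -7.8, 30], "angular": [0, 0, 0.002]}, {"grip": 0, "xyz": [-2, -7.8, 30], "angular": [0, 0, 0.002]}]'

```text
time_s: 10.6
tcp_pos: [0.5147, 0.2432, 0.1483]
ee_rot: [[-0.233, -0.94, -0.249], [-0.973, 0.225, 0.061], [-0.001, 0.256, -0.967]]
wrist_force: [1.4, -0.1, -0.7]
gripper_width: 0.136
gripper_force: 30.0
```

```bash
python3 - <<'E'
from h import *
plan(lidpose(.046,.100,15),lidpose(.046,.0785,15))
cap('side','s5.png')
p,R=lidpose(.046,.1,15);s=r.sense();p=np.array(s['tcp_pos']);R=np.array(s['ee_rot'])
q=circ(.058,0)@np.diag([1,1,1]);w=[(p+.0331*R[:,2]+x[0]*R[:,1]+x[1]*R[:,0]) for x in q]
cv2.imwrite('pics/o5.png',ov('s5',(260,110,90,85),6.5,[(UT,(.5153,.2431,.036,-13.5)),([w],(0,0,0,0))]))
E
```

```text
[-0.   0.5  1.4] [-0.003  0.001  0.001]
[-0.  -5.  22.2] [-0.003  0.001  0.001]
```

View pics/o5.png

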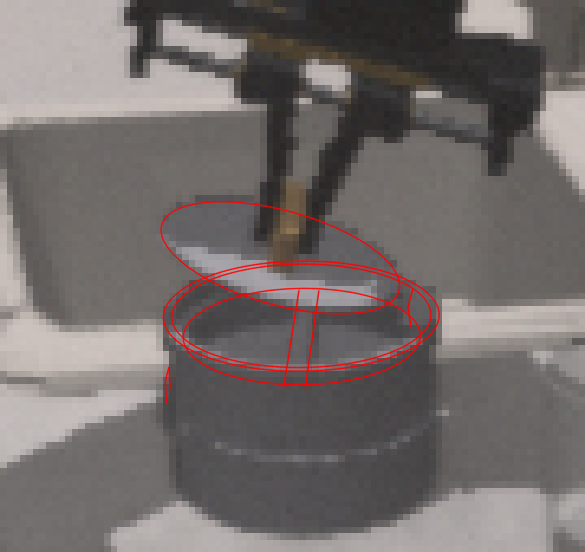

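The lid is tilted with its low edge towards the lip (near (400,295)), and the model agrees. Lowering it past the lip's edge.

move_arm --series '[{"grip": 0, "xyz": [0, -2, 10], "angular": [-0.001, 0, 0]}, {"grip": 0, "xyz": [0, -4, 17], "angular": [-0.001, 0, 0]}, {"grip": 0, "xyz": [0, -5, 21], "angular": [-0.001, 0, 0]}, {"grip": 0, "xyz": [0, -5.1, 21.8], "angular": [-0.001, 0, 0]}, {"grip": 0, "xyz": [0, -5.1, 21.8], "angular": [-0.001, 0, 0]}, {"grip": 0, "xyz": [0, -5.1, 21.8], "angular": [-0.001, 0, 0]}]'

```text
time_s: 11.25
tcp_pos: [0.5138, 0.2437, 0.1248]
ee_rot: [[-0.233, -0.94, -0.251], [-0.973, 0.225, 0.061], [-0.0, 0.258, -0.966]]
wrist_force: [0.8, -0.2, -1.0]
gripper_width: 0.134
gripper_force: 30.0
```

```bash
python3 - <<'E'
from h import *
plan(lidpose(.046,.0785,15),lidpose(.052,.0785,15),lidpose(.0595,.0785,15));print(r.sense()['gripper_width'])
E
```

```text
[ 0.2  0.  -0.7] [-0.001  0.     0.001]
[ 0.2 -5.8 -2.2] [-0.001  0.     0.001]
[  0.2 -13.   -4.1] [-0.001  0.     0.001]
0.13402956701281601
```

move_arm --series '[{"grip": 0, "xyz": [0, -3, -1.2], "angular": [0, 0, 0]}, {"grip": 0, "xyz": [0, -6, -2], "angular": [0, 0, 0]}, {"grip": 0, "xyz": [0, -9, -2.8], "angular": [0, 0, 0]}, {"grip": 0, "xyz": [0, -12, -3.6], "angular": [0, 0, 0]}, {"grip": 0, "xyz": [0, -12, -3.6], "angular": [0, 0, 0]}, {"grip": 0, "xyz": [0, -12, -3.6], "angular": [0, 0, 0]}]'

```text
time_s: 11.85
tcp_pos: [0.5258, 0.2406, 0.125]
ee_rot: [[-0.233, -0.939, -0.252], [-0.972, 0.225, 0.06], [-0.0, 0.259, -0.966]]
wrist_force: [-0.4, 0.2, -0.8]
gripper_width: 0.138
gripper_force: 30.0
```

```bash
python3 - <<'E'
from h import *
plan(lidpose(.0595,.0785,15),lidpose(.059,.078,10),lidpose(.0585,.0775,5),lidpose(.058,.077,0));print(r.sense()['gripper_width'])
E
```

```text
[-0.  -1.1 -0.8] [0. 0. 0.]
[-0.  2.  5.] [0.087 0.    0.   ]
[-0.   4.5 11. ] [0.175 0.    0.   ]
[-0.   6.6 17.2] [0.262 0.    0.   ]
0.1379531026336965
```

No contact so far. Levelling down now.

move_arm --series '[{"grip": 0, "xyz": [0, 1, 2.5], "angular": [0.044, 0, 0]}, {"grip": 0, "xyz": [0, 2, 5], "angular": [0.087, 0, 0]}, {"grip": 0, "xyz": [0, 3.3, 8], "angular": [0.131, 0, 0]}, {"grip": 0, "xyz": [0, 4.5, 11], "angular": [0.175, 0, 0]}, {"grip": 0, "xyz": [0, 5.5, 14], "angular": [0.218, 0, 0]}, {"grip": 0, "xyz": [0, 5.5, 14], "angular": [0.218, 0, 0]}]'

```text
time_s: 12.45
tcp_pos: [0.5154, 0.2425, 0.1127]
ee_rot: [[-0.231, -0.972, -0.044], [-0.973, 0.231, 0.009], [0.001, 0.045, -0.999]]
wrist_force: [-0.7, -0.2, -1.0]
gripper_width: 0.134
gripper_force: 30.0
```

```bash
python3 - <<'E'
from h import *
plan(lidpose(.058,.077,0),lidpose(.058,.076,0));s=r.sense();print(s['gripper_width'],s['moment'])
E
```

```text
[-0.5  0.2  2.7] [ 0.045 -0.001  0.002]
[-0.5  0.1  3.6] [ 0.045 -0.001  0.002]
0.1341670966140409 [ 0.0178074  -0.15390763 -0.00776405]
```

move_arm --series '[{"grip": 0, "xyz": [0, 0.2, 1.5], "angular": [0.025, 0, 0]}, {"grip": 0, "xyz": [0, 0.2, 2.7], "angular": [0.045, 0, 0]}, {"grip": 0, "xyz": [0, 0.2, 3.6], "angular": [0.045, 0, 0]}, {"grip": 0, "xyz": [0, 0.2, 4], "angular": [0.045, 0, 0]}, {"grip": 0, "xyz": [0, 0.2, 4], "angular": [0.045, 0, 0]}]'

```text
time_s: 12.95
tcp_pos: [0.517, 0.2428, 0.1091]
ee_rot: [[-0.233, -0.972, 0.001], [-0.972, 0.233, 0.0], [-0.0, -0.001, -1.0]]
wrist_force: [-0.4, 0.1, -0.7]
gripper_width: 0.135
gripper_force: 30.0
```

move_arm --series '[{"grip": 0, "xyz": [0, 0.8, 0.7], "angular": [0, 0, 0]}, {"grip": 0, "xyz": [0, 0.8, 0.7], "angular": [0, 0, 0]}, {"grip": 0, "xyz": [0, 0.8, 0.7], "angular": [0, 0, 0]}]'

```text
time_s: 13.25
tcp_pos: [0.5168, 0.243, 0.109]
ee_rot: [[-0.233, -0.973, 0.003], [-0.973, 0.233, 0.0], [-0.001, -0.003, -1.0]]
wrist_force: [2.1, -2.0, 2.6]
gripper_width: 0.133
gripper_force: 30.0
```

The lid is resting on the ledge: the height stopped dropping and there is a light upward force. I'll open slightly, let it settle and rise.

move_arm --series '[{"grip": 0.35, "xyz": [0, 0, 0], "angular": [0, 0, 0]}, {"grip": 0.35, "xyz": [0, 0, 0], "angular": [0, 0, 0]}, {"grip": 0.35, "xyz": [0, 0, 0], "angular": [0, 0, 0]}, {"grip": 0.35, "xyz": [0, 0, -20], "angular": [0, 0, 0]}, {"grip": 0.35, "xyz": [0, 0, -60], "angular": [0, 0, 0]}, {"grip": 0.35, "xyz": [40, 0, -90], "angular": [0, 0, 0]}, {"grip": 0.35, "xyz": [90, 0, -100], "angular": [0, 0, 0]}, {"grip": 0.35, "xyz": [140, 0, -100], "angular": [0, 0, 0]}, {"grip": 0.35, "xyz": [190, 0, -100], "angular": [0, 0, 0]}, {"grip": 0.35, "xyz": [220, 0, -100], "angular": [0, 0, 0]}]'

```text
time_s: 14.25
tcp_pos: [0.4628, 0.0267, 0.2082]
ee_rot: [[-0.234, -0.972, 0.001], [-0.972, 0.234, 0.0], [-0.0, -0.001, -1.0]]
wrist_force: [-0.3, -0.5, 0.4]
gripper_width: 0.352
gripper_force: 0.0
```

```bash
python3 - <<'E'
from h import *
cap('top','t6.png');cap('side','s6.png')
a=(.5153,.2431,.036,-13.5);l=(.5158,.2430,.076,-13.5)
A=ov('t6',(185,155,80,75),4.9,[(LID[:1],l)]);B=ov('s6',(265,120,80,75),4.9,[(LID,l)])
C=cv2.resize(cv2.imread('pics/t6.png')[100:300,180:460],None,fx=1,fy=1)
D=np.zeros((200,A.shape[1]*2,3),np.uint8);D[:,:280]=C;D[:,300:580]=cv2.imread('pics/s6.png')[100:300,230:510]
cv2.imwrite('pics/o6.png',np.vstack([np.hstack([A,B]),D]))
E
```

```text
(no output)
```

View pics/o6.png

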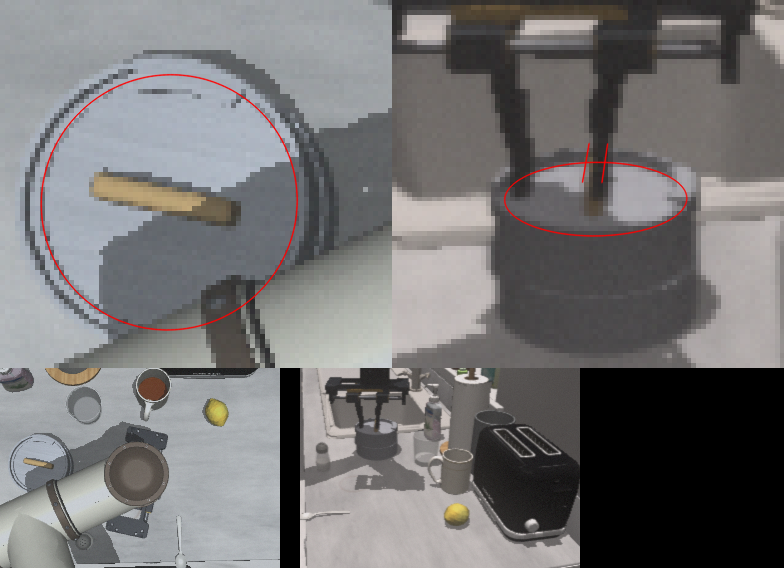

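The lid lies flat inside the rim and under the lip, its handle centred at about (165,198) in the top crop. The glass, mug, salt shaker and lemon have not moved. Handing in.

move_arm --series '[{"grip": 0.35, "xyz": [0, 0, 0], "angular": [0, 0, 0]}, {"grip": 0.35, "xyz": [0, 0, 0], "angular": [0, 0, 0]}, {"grip": 0.35, "xyz": [0, 0, 0], "angular": [0, 0, 0]}]'

```text
time_s: 14.65
tcp_pos: [0.465, 0.0301, 0.208]
ee_rot: [[-0.231, -0.973, 0.001], [-0.973, 0.231, -0.0], [-0.0, -0.001, -1.0]]
wrist_force: [0.5, 0.1, -0.1]
gripper_width: 0.35
gripper_force: 0.0
```

```bash
python3 -c "
from station import r
print(r.finish_job())"
```

```text
the job is handed in; nothing more can be done
None
```

I put the lunch tin back together and handed it in at about 15 s: the upper tin is fully down on the key, the lid lies flat under the lip, and nothing else was moved; no verdict came back.

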